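# Peel a clinging kit tray off its nest and hold it to the ioniser

### The arm

A 6-joint arm with a two-finger parallel gripper is mounted at the origin on the work surface. World frame = base frame: x ahead of the robot, y to its left, z up, the work surface at z = 0. Lengths are in m, angles in rad, forces in N, time in s.
With the tool pointing down it reaches from about 0.375 to 0.925 m from the base axis. Payload 5.7 kg.
Tool frame: the origin (TCP) lies on the centre line of the jaws, within the pads' length; the fingertips stand 25 mm ahead of it and the grasp point (between the pads) lies 6 mm ahead of it (robot.tip_extent is the z of the fingertips in the tool frame, in m); z points along the fingers, y is the line along which they close (so a half turn about z gives the same grasp; the last joint's range is limited). The gripper opens to 88 mm and grips with 3 to 60 N. Pads are 20 mm wide; open, the fingers measure 115 mm over their backs; the gripper's body (75 mm by 178 mm) begins 61 mm behind the grasp point.
Start: joints at [-1.293, 0.359, 1.51, -0, 1.272, -0.115], TCP at [0.23, -0.554, 0.218] pointing down, gripper open.
Joint ranges: [-2.97, 2.97], [-1.01, 2.36], [0.21, 2.38], [-0.96, 4.11], [0.2, 2.71], [-2.98, 2.98]. Speed limits (rad/s): [2.39, 2.39, 3.14, 3.14, 3.14, 3.14].

### API

Orientations are given as a unit quaternion [w, x, y, z].
In Python, from rig import robot gives the robot as it stands.
- The arm moves only by the shell command python3 -m crank 'ROWS' [OPENING] [FORCE]. ROWS is JSON, a list of rows, each a list of 6 numbers: the shift along the tool's x, y, z in mm, then the turn, a rotation vector about the tool's x, y, z in rad. A call has exactly 8 rows; each row shifts and turns the commanded pose from where the row before left it, along the tool's axes as they then stand; what a row does not reach is not made up. A row lasts 1/10 s, in which the tool goes at most 50 mm and 8.59 degrees, less where a joint would pass 70% of its speed; a pose out of reach is approached as far as the arm can. A call is refused whole if a number of a shift passes 50 or a number of a turn 0.15, either way. A call with a gripper value outside its range is refused whole. OPENING is the finger opening in mm, from 0 to 87.8, set as the call begins (- or left out, the last holds). The fingers move at their own pace and stop on an object; FORCE is the grip in N (left out, the last holds). Time passes only in rows, so rows that do not move let the fingers close, or fill a call up. It gives the time, the measured TCP pose, the force, the opening and the grip force at its end, in the units of the state.
- robot.observe(): the state, without advancing time (a new reading comes with each control period).
- robot.capture(name): name is "scene" or "top" or "wrist"; returns a dict with "color" (420x560x3 uint8, red, green, blue), "fx", "fy", "cx", "cy" (pixels), "rvec" (rotation vector, rad) and "tvec" (3), from world to camera coordinates, as OpenCV has them. Camera axes: x right, y down, z forward; pixel columns grow to the right and rows downward; lengths in m; the calibration is good to about 2 mm. The wrist camera is an equidistant fisheye: a pixel r from the principal point sees the ray r / f radians off the axis. A picture is of the moment at which its call begins. There is no depth.
- robot.sign_off(): hands the job in; it is judged then, once.
The state is a dict: "time_s": time; "joint_positions": joint angles; "qvel": joint speeds; "effort": joint torques, N m; "position": TCP position; "tcp_rot": TCP orientation; "ft_force": force on the tool from outside, world axes, zero at the start; "torque": the same for the moment, N m; "opening": opening from 0.0 (shut) to 1.0 (fully open); "grip_force": force on a finger pad.
Only numpy, scipy, OpenCV 4.12 (cv2) and the standard library are available. Lean on these libraries where they do the work, as an engineer would, in place of code of your own. Each camera call takes 0.05 s, during which the arm holds its last target. There are 200 camera calls.

### The job

The empty kit trays in the stack stick fast in one another: peel off the top one by a corner, lifting one cut corner (not a whole side) a good 2 cm while the opposite corner still sits in the tray below, and leave that next tray nested in the stack. Then, to take static and dust off it, hold the tray level and still in front of the ionising blower, its middle straight in front of the round grille, at the grille's height and about 15 cm out from it. Finish while still holding it there in the gripper, clear of everything, and leave the other things on the bench where they are.

Things in the scene. Friction and masses are not known exactly. Their poses are not given: they have to be found in the camera images.
- tray: the top tray of the stack: light-grey plastic, open upward, 190 (x) x 150 (y) x 36 mm, 90 g, its four corners cut at 45 degrees (36 mm off each side, cut 51 mm long). A turned-down lip 10 mm wide and 15 mm deep, with upright faces, runs all round the top; below it walls slope inward; the inside floor is bare near the corners. Origin: centre of the underside; z up
- tray_corner0 (a point): on top of the tray's lip, mid-width, in the middle of the cut corner at -x -y of the tray: 73.5 mm (x) and 53.5 mm (y) from the tray's centre, 36 mm above its underside. The lip there runs at 45 degrees to the tray's x and y
- tray_corner1 (a point): the same point on the cut corner at -x +y
- tray_corner2 (a point): the same point on the cut corner at +x +y (diagonal to tray_corner0)
- tray_corner3 (a point): the same point on the cut corner at +x -y (diagonal to tray_corner1)
- tray_below: the next tray, the same in shape. The top tray sits 18 mm higher in it, on 3 mm lugs under its four cut corners. Four small sprung snap bumps inside this tray's long sides, 45 mm either way from the middle, grip the top tray by friction over its first 6 mm of lift: up to about 5 N each, so 10 N at a corner, 20 N straight up. It sits twice as tight in the stack as the top tray in it
- magazine: the fixed holder with the lower trays of the stack; base plate 226 x 186 mm, four retaining strips at mid-side, 74 mm high. Origin: on the bench under the stack's centre; x and y parallel to those of the trays. tray_below sits with its origin 60 mm above this origin, the top tray 78 mm above it
- blower: benchtop ionising blower, fixed: grey box 100 (x) x 190 (y) x 200 mm on a bracket, top 270 mm (handle 297 mm) above the bench. Origin: on the bench under its middle; its front with the grille looks along its own -x; z up
- grille (a point): centre of the blower's round grille (160 mm across), on its front face, 170 mm above the bench; axes as the blower's, so the air leaves along -x of this frame
- dome_a: a loose polished brass dome (lamp canopy), 90 mm across and 16 mm high, flat side down: not part of the job
- dome_b: a second such brass dome, beside the tray stack: not part of the job
- lamp_cup: a loose dark steel lamp cup, open upward, 54 mm across and 55 mm high: not part of the job
- tape_roll: a loose brown roll of tape lying flat, 100 mm across and 24 mm high: not part of the job
- screwdriver: a loose screwdriver lying on the bench: not part of the job
- coupling: a loose stepped brass coupling standing upright, 32 mm across, 45 mm high: not part of the job

How it is judged:
On the way, in this order (a step that is already met when the one before it is completed fails the run):
1. one corner of the top tray is up 15 mm or more, its neighbour corners clearly less (under 12.5 mm; under 18 mm once it is up 21 mm), the opposite corner within 6 mm of its seat (((z of tray_corner2 in the frame of tray_below below 0.06 m and ((z of tray_corner0 in the frame of tray_below above 0.069 m and z of each of tray_corner1, tray_corner3 in the frame of tray_below below 0.0665 m) or (z of tray_corner0 in the frame of tray_below above 0.075 m and z of each of tray_corner1, tray_corner3 in the frame of tray_below below 0.072 m))) or (z of tray_corner3 in the frame of tray_below below 0.06 m and ((z of tray_corner1 in the frame of tray_below above 0.069 m and z of each of tray_corner2, tray_corner0 in the frame of tray_below below 0.0665 m) or (z of tray_corner1 in the frame of tray_below above 0.075 m and z of each of tray_corner2, tray_corner0 in the frame of tray_below below 0.072 m))) or (z of tray_corner0 in the frame of tray_below below 0.06 m and ((z of tray_corner2 in the frame of tray_below above 0.069 m and z of each of tray_corner3, tray_corner1 in the frame of tray_below below 0.0665 m) or (z of tray_corner2 in the frame of tray_below above 0.075 m and z of each of tray_corner3, tray_corner1 in the frame of tray_below below 0.072 m))) or (z of tray_corner1 in the frame of tray_below below 0.06 m and ((z of tray_corner3 in the frame of tray_below above 0.069 m and z of each of tray_corner0, tray_corner2 in the frame of tray_below below 0.0665 m) or (z of tray_corner3 in the frame of tray_below above 0.075 m and z of each of tray_corner0, tray_corner2 in the frame of tray_below below 0.072 m))))), for 0.1 s.
2. the whole tray is clear, 50 mm or more above its seat, and touches the tray below no more (z of tray in the frame of tray_below above 0.068 m and contact force between tray and tray_below below 0.1 N), for 0.1 s.
At the end, for the whole second after the job is handed in: The fingers hold the tray, level within 10 degrees and still; its centre is 11 to 19 cm in front of the grille, within 4 cm of the grille's axis sideways and (mid-height) in height; it touches neither blower nor stack; the next tray is fully nested (contact force between tray and the fingers above 2 N and x of tray in the frame of grille between -0.19 and -0.11 m and y of tray in the frame of grille between -0.04 and 0.04 m and z of tray in the frame of grille between -0.058 and 0.022 m and angle between tray's own z axis and vertical below 0.17 rad and linear speed of tray below 0.03 m/s and contact force between tray and tray_below below 0.2 N and contact force between tray and magazine below 0.2 N and contact force between tray and blower below 0.2 N and z of tray_below in the frame of magazine below 0.064 m and angle between tray_below's own z axis and vertical below 0.04 rad and horizontal distance between tray_below and magazine below 0.006 m); the arm keeps its last pose, push and grip.
It fails at once if the next tray is pulled up more than 10 mm out of the stack (z of tray_below in the frame of magazine above 0.07 m).
It fails at once if another thing on the bench is moved more than 3 cm (distance of any of dome_a, dome_b, lamp_cup, tape_roll, screwdriver, coupling from where it was at the start of the episode above 0.03 m).
It also fails if it takes over 38 s, if anything falls off the work surface, if the arm or the gripper's body presses on something with over 40 N, if the wrist force passes 120 N, or if a joint passes its speed limit or range.

## Working session

There is one attempt and no reset: what is moved stays moved. The work goes in short steps, Python scripts to look and compute and a shell command to move; the robot and the scene stay as the last step left them, time stands still between calls to the robot, and variables do not carry over. Pictures are saved under pics/ and viewed, at most 10 in all, crops included, and the job is handed in when it is done.

```bash
mkdir -p pics; ls
python3 - <<'E'
from rig import robot
import cv2,pickle
d={}
for n in("scene","top","wrist"):
    c=robot.capture(n); d[n]=c
    cv2.imwrite(f"pics/{n}0.png",c["color"][:,:,::-1]); print(n,{k:c[k] for k in c if k!="color"})
pickle.dump(d,open("cap0.pkl","wb"))
print(robot.observe())
E
```

```text
pics
scene {'fx': 416.06964037609697, 'fy': 416.06964037609697, 'cx': 279.83525280062764, 'cy': 206.3751776279627, 'rvec': array([ 1.59385876,  1.6665814 , -0.91104182]), 'tvec': array([-0.01508486, -0.22454038,  1.638317  ])}
top {'fx': 517.2767416789186, 'fy': 517.2767416789186, 'cx': 279.0299770745022, 'cy': 205.72367610516957, 'rvec': array([ 2.11974191, -2.11416035,  0.20275263]), 'tvec': array([0.04346688, 0.60195973, 1.37095981])}
wrist {'fx': 325.19226210127806, 'fy': 325.19226210127806, 'cx': 277.9745865936917, 'cy': 211.71482437903265, 'rvec': array([-2.40418872,  1.60569067,  0.23740123]), 'tvec': array([-0.6003623 , -0.03487477,  0.39107884])}
{'time_s': 0.15, 'joint_positions': array([-1.29308846e+00,  3.59338571e-01,  1.51114795e+00, -2.89118917e-05,
        1.27251080e+00, -1.15085037e-01]), 'qvel': array([ 0.00060882,  0.00082292, -0.00456878,  0.00034184, -0.00061483,
       -0.00046024]), 'effort': array([ 2.94925285e-04, -5.15755391e+01, -2.71009058e+01,  6.74946466e-02,
        3.05401487e-02, -7.27027032e-05]), 'position': array([ 0.22950831, -0.553801  ,  0.21691695]), 'tcp_rot': array([-6.98889775e-04,  9.80775054e-01,  1.95140461e-01, -7.08136926e-05]), 'ft_force': array([-0.04042181,  0.05058927, -0.50921995]), 'torque': array([0.03113002, 0.06380016, 0.00596178]), 'grip_force': 0.0, 'opening': 1.002830094755776}
```

View pics/top0.png

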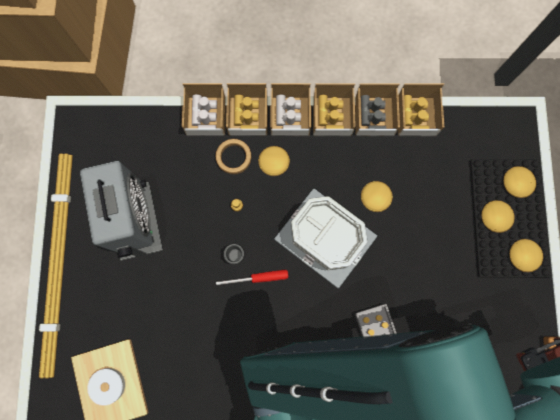

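View pics/scene0.png

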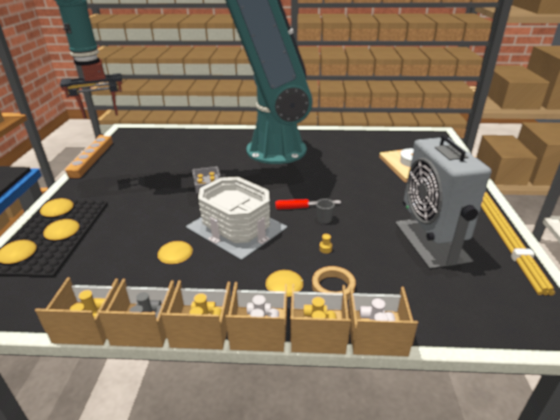

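The top view shows the tray octagon around (328,233), with the blower at (117,205) and a dome close to the stack at (377,196). In the scene view the tray is at (235,205) and the grille at (423,188). I'll crop both to pick corners.

```bash
cat > h.py <<'E'
import numpy as np,cv2
def cam(c):
    R=cv2.Rodrigues(c["rvec"])[0]; return R,c["tvec"],np.array([[c["fx"],0,c["cx"]],[0,c["fy"],c["cy"]],[0,0,1]])
def ray(c,p):
    R,t,K=cam(c); d=R.T@np.linalg.solve(K,[p[0],p[1],1.]); return -R.T@t,d
def plane(c,p,z):
    o,d=ray(c,p); return o+d*(z-o[2])/d[2]
def tri(c1,p1,c2,p2):
    o1,d1=ray(c1,p1);o2,d2=ray(c2,p2)
    s=np.linalg.lstsq(np.c_[d1,-d2],o2-o1,rcond=None)[0]
    a,b=o1+s[0]*d1,o2+s[1]*d2; return (a+b)/2,np.linalg.norm(a-b)
def proj(c,P):
    return cv2.projectPoints(np.float64(P).reshape(-1,3),c["rvec"],c["tvec"],cam(c)[2],None)[0].reshape(-1,2)
E
python3 - <<'E'
import pickle,cv2,numpy as np
d=pickle.load(open("cap0.pkl","rb"))
def crop(n,x,y,w,h,s):
    im=cv2.resize(d[n]["color"][y:y+h,x:x+w,::-1],None,fx=s,fy=s,interpolation=cv2.INTER_CUBIC)
    for i in range(0,w,10):
        cv2.putText(im,str(x+i),(i*s,8),0,.3,(0,255,255),1); cv2.line(im,(i*s,10),(i*s,14),(0,255,255),1)
    for i in range(10,h,10): cv2.putText(im,str(y+i),(0,i*s+3),0,.3,(0,255,255),1)
    return im
a=crop("top",270,180,110,110,3.5 and 5)
b=crop("scene",180,170,110,85,5)
c=crop("scene",395,130,100,140,4)
t=crop("top",75,150,90,110,4)
def pad(im,h): return cv2.copyMakeBorder(im,0,h-im.shape[0],0,0,0)
x=np.zeros((560,800,3),np.uint8)
cv2.imwrite("pics/tr_top.png",a)
cv2.imwrite("pics/tr_sc.png",b)
cv2.imwrite("pics/bl.png",np.hstack([pad(c,560),pad(t,560)]))
E
```

```text
(no output)
```

View pics/tr_top.png

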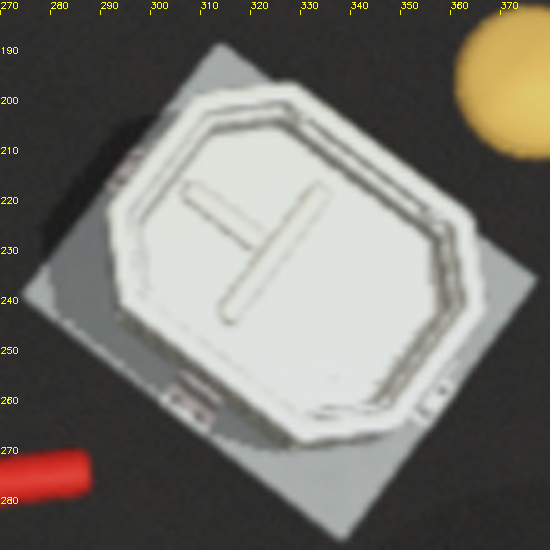

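View pics/tr_sc.png

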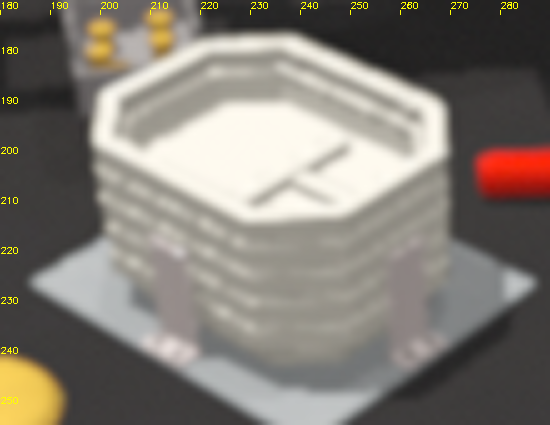

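View pics/bl.png

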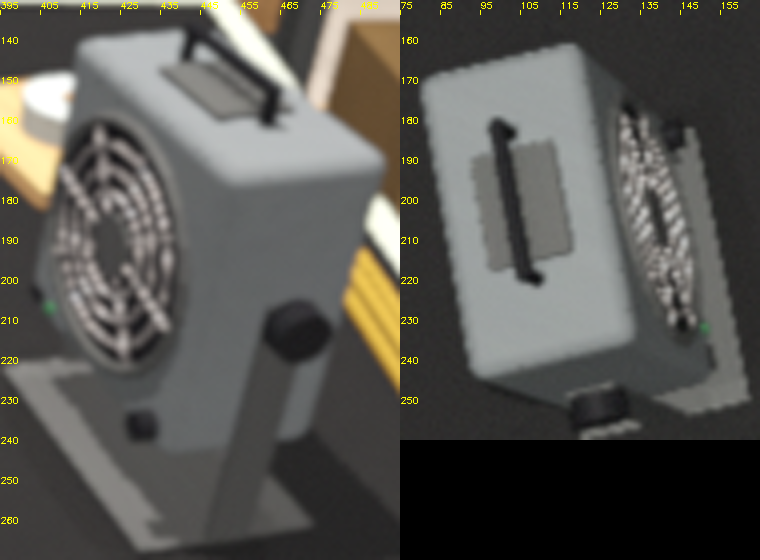

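Crops: the tray's eight rim corners read clearly in both views (e.g. top (309.2,199.4) = scene (249.6,213)). The grille centre is about top (139,204.5), scene (424.7,191.2).

Run:
```python
import pickle,numpy as np,cv2
from h import *
from rig import robot
np.set_printoptions(precision=4,suppress=True)
d=pickle.load(open("cap0.pkl","rb"));T,S=d["top"],d["scene"]
tp=[(352,265.4),(331.6,268.8),(294.4,240.6),(292,221.4),(309.2,199.4),(329.2,196.6),(364.6,223),(367.2,240.6)]
sp=[(222.4,177.8),(239.4,176.6),(269.4,189.6),(269.4,199.6),(249.6,213),(229,213.8),(199,198.4),(200,188.4)]
P=[]
for a,b in zip(tp,sp):
    p,e=tri(T,a,S,b);P.append(p);print(p,round(e,4),plane(T,a,.114),plane(S,b,.114))
P=np.array(P);print("mean",P.mean(0))
Q=np.array([plane(T,a,.114) for a in tp]);print("meanQ",Q.mean(0),"meanS",np.mean([plane(S,b,.114) for b in sp],0)); print("edge lens",np.linalg.norm(np.roll(Q,-1,0)-Q,axis=1))
m=(Q[:,:2]); 
for i in range(8):
    e=m[(i+1)%8]-m[i];print(i,np.degrees(np.arctan2(e[1],e[0])))
print("grille",tri(T,(139,204.5),S,(424.75,191.25)))
B=[plane(T,a,.27) for a in [(80,171.2),(120,160.8),(133.2,233.8),(93.8,244.5)]];print(np.array(B))
for k,a,z in [("dome_b",(377,196),.01),("dome_a",(274,160),.01),("coup",(236,205),.04),("cup",(233,254),.05),("driverhandle",(270,277),.02),("box",(376,322),.02)]:print(k,plane(T,a,z))
R=cv2.Rodrigues
W=d["wrist"];Rw=cv2.Rodrigues(W["rvec"])[0];print("wristcam",-Rw.T@W["tvec"],Rw)
```

```text
[ 0.4327 -0.1383  0.1122] 0.014 [ 0.4335 -0.1451  0.114 ] [ 0.4368 -0.1304  0.114 ]
[ 0.4242 -0.0872  0.1121] 0.01 [ 0.4246 -0.092   0.114 ] [ 0.428  -0.0815  0.114 ]
[0.4977 0.008  0.1131] 0.0075 [0.4979 0.0042 0.114 ] [0.4992 0.0119 0.114 ]
[0.5489 0.0129 0.1125] 0.0049 [0.5489 0.0104 0.114 ] [0.5512 0.0155 0.114 ]
[ 0.6092 -0.0337  0.1087] 0.0042 [ 0.6083 -0.0355  0.114 ] [ 0.617  -0.0305  0.114 ]
[ 0.6165 -0.0865  0.11  ] 0.0054 [ 0.6161 -0.0888  0.114 ] [ 0.6225 -0.0826  0.114 ]
[ 0.5452 -0.1792  0.11  ] 0.0048 [ 0.545 -0.181  0.114] [ 0.5518 -0.1749  0.114 ]
[ 0.4982 -0.1851  0.1135] 0.0029 [ 0.4984 -0.1864  0.114 ] [ 0.4993 -0.1833  0.114 ]
mean [ 0.5216 -0.0861  0.1115]
meanQ [ 0.5216 -0.0893  0.114 ] meanS [ 0.5257 -0.082   0.114 ]
edge lens [0.0538 0.121  0.0513 0.0751 0.0539 0.1164 0.047  0.0769]
0 99.54962277931611
1 52.70191485747846
2 6.930056974829398
3 -37.665192587763904
4 -81.74341732608832
5 -127.60668832257747
6 -173.339414586748
7 147.4680319668236
grille (array([0.5835, 0.4054, 0.1671]), np.float64(0.005810893878786945))
[[0.643  0.5188 0.27  ]
 [0.6689 0.4249 0.27  ]
 [0.4928 0.3831 0.27  ]
 [0.4676 0.4731 0.27  ]]
dome_b [ 0.6406 -0.2358  0.01  ]
dome_a [0.7472 0.0603 0.01  ]
coup [0.6074 0.1658 0.04  ]
cup [0.4689 0.1705 0.05  ]
driverhandle [0.4085 0.0696 0.02  ]
box [ 0.2879 -0.2194  0.02  ]
wristcam [ 0.3029 -0.5251  0.3836] [[ 0.3828 -0.9238 -0.0017]
 [-0.8848 -0.3672  0.2869]
 [-0.2657 -0.1083 -0.958 ]]
```

Measurements fit the spec: rim at z ≈ 0.112 (0.114 expected), cut lengths ≈ 51 mm, grille at z ≈ 0.167. Tray centre is about (0.522,-0.088), yaw about 53°. The grille normal points to about -76°. I'll grip the corner at (0.521,-0.179), which will be on the side away from the blower. Next is a hover and a check from the wrist camera.

```bash
python3 -m crank '[[0,0,0,0,0,0.127],[0,0,0,0,0,0.127],[26,-25,0,0,0,0],[26,-25,0,0,0,0],[26,-25,0,0,0,0],[26,-25,0,0,0,0],[26,-25,0,0,0,0],[26,-25,0,0,0,0]]' 40 && python3 -m crank '[[26,-25,0,0,0,0],[26,-25,0,0,0,0],[26,-25,0,0,0,0],[26,-25,0,0,0,0],[26,-25,0,0,0,0],[26,-25,0,0,0,0],[28,-30,0,0,0,0],[0,0,0,0,0,0]]'
cat >> h.py <<'E'
def wplane(c,p,z):
    R,t,_=cam(c); u=(np.array(p)-[c["cx"],c["cy"]])/c["fx"]; th=np.linalg.norm(u)
    d=R.T@np.r_[np.sin(th)*u/th,np.cos(th)]; o=-R.T@t
    return (o+d*(z-o[2])/d[2]) if z is not None else (o,d)
E
python3 - <<'E'
from rig import robot
import cv2,pickle
c=robot.capture("wrist");pickle.dump(c,open("w1.pkl","wb"))
im=cv2.resize(c["color"][:,:,::-1],(784,588),interpolation=cv2.INTER_CUBIC)
for i in range(0,560,40): cv2.putText(im,str(i),(int(i*1.4),8),0,.3,(0,0,255),1)
for i in range(40,420,40): cv2.putText(im,str(i),(0,int(i*1.4)+3),0,.3,(0,0,255),1)
cv2.imwrite("pics/w1.png",im)
E
```

```text
time_s: 0.95
position: [0.364, -0.3828, 0.2174]
tcp_rot: [-0.0, 0.998, 0.069, -0.0]
ft_force: [0.4, 0.4, 0.2]
opening: 0.457
grip_force: 0.0
time_s: 1.75
position: [0.5228, -0.1767, 0.2174]
tcp_rot: [-0.001, 0.997, 0.071, 0.001]
ft_force: [-0.3, -0.1, -0.4]
opening: 0.455
grip_force: 0.0
```

View pics/w1.png

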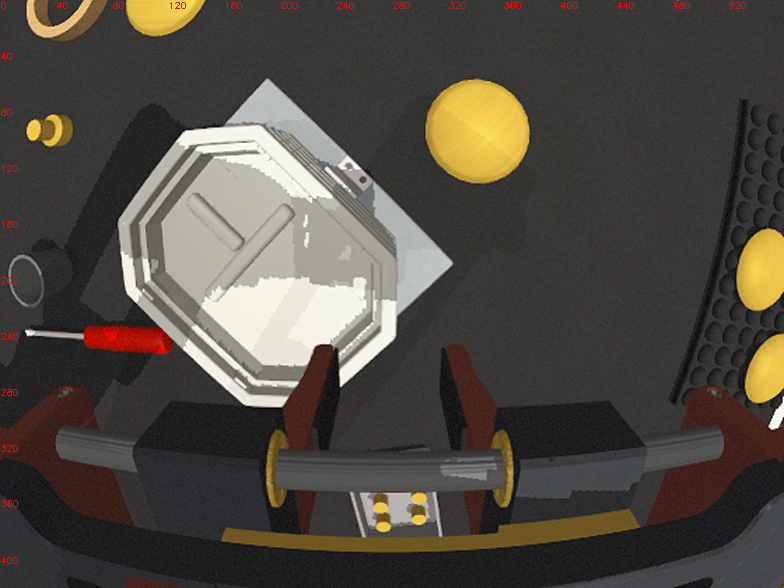

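The wrist view shows the tray's octagon clearly. The cut edge to grip is on the right, at image (283,177–224), with its lip just below and left of the open fingers. The other clear vertices are (132.9,93.6), (187.9,90), (209.3,290.7), (173.6,288.6), (89.3,205) and (85.7,157.1).

Run:
```python
import pickle,numpy as np
from h import *
np.set_printoptions(precision=4,suppress=True)
W=pickle.load(open("w1.pkl","rb"));d=pickle.load(open("cap0.pkl","rb"));T=d["top"]
wp=dict(v4=(132.9,93.6),v5=(187.9,90),v7=(282.9,223.6),v0=(209.3,290.7),v1=(173.6,288.6),v2=(89.3,205),v3=(85.7,157.1))
tp=dict(v0=(352,265.4),v1=(331.6,268.8),v2=(294.4,240.6),v3=(292,221.4),v4=(309.2,199.4),v5=(329.2,196.6),v6=(364.6,223),v7=(367.2,240.6))
L=np.array
# model octagon, tray frame, order v0..v7 with tray x ~53deg
a,b,k=95,75,36
M=L([(-a,-b+k),(-a,b-k),(-a+k,b),(a-k,b),(a,b-k),(a,-b+k),(a-k,-b),(-a+k,-b)])/1000.
names=[f"v{i}" for i in range(8)]
def fit(Q):
    ks=sorted(Q); best=None
    for s in range(8):
        X=L([M[(int(k[1])+s)%8] for k in ks]);Y=L([Q[k][:2] for k in ks])
        x0,y0=X.mean(0),Y.mean(0);U,S,V=np.linalg.svd((X-x0).T@(Y-y0));R=V.T@np.diag([1,np.linalg.det(V.T@U.T)])@U.T
        r=Y-(y0+(X-x0)@R.T);e=np.sqrt((r**2).sum(1).mean())
        if best is None or e<best[0]: best=(e,y0-R@x0,np.degrees(np.arctan2(R[1,0],R[0,0])),r)
    return best
for z in(.108,.114,.118):
    print(z,"W",fit({k:wplane(W,p,z) for k,p in wp.items()})[:3],"T",fit({k:plane(T,p,z) for k,p in tp.items()})[:3])
print(fit({k:wplane(W,p,.114) for k,p in wp.items()})[3]*1000)
# heights by triangulation W-T
for k,p in wp.items():
    o1,d1=wplane(W,p,None);o2,d2=ray(T,tp[k]);s=np.linalg.lstsq(np.c_[d1,-d2],o2-o1,rcond=None)[0];print(k,o1+s[0]*d1,o2+s[1]*d2)
```

```text
0.108 W (np.float64(0.007780900911123293), array([ 0.5225, -0.0835]), np.float64(52.11351812294365)) T (np.float64(0.0022227192687702905), array([ 0.5225, -0.0898]), np.float64(53.28177340698913))
0.114 W (np.float64(0.008264551233195546), array([ 0.5243, -0.0856]), np.float64(52.11351812294365)) T (np.float64(0.0021800276399104317), array([ 0.5216, -0.0893]), np.float64(53.28177340698914))
0.118 W (np.float64(0.008858499492639678), array([ 0.5255, -0.0871]), np.float64(52.113518122943624)) T (np.float64(0.00220077888378454), array([ 0.521 , -0.0889]), np.float64(53.28177340698914))
[[-2.697  13.2032]
 [-1.0291 -0.9332]
 [ 0.4643 -2.1831]
 [-3.258  -4.3198]
 [-3.8056 -3.018 ]
 [-4.1019 -3.3739]
 [14.4273  0.6248]]
v4 [ 0.6097 -0.0355  0.1096] [ 0.6093 -0.0357  0.1095]
v5 [ 0.6155 -0.0888  0.115 ] [ 0.6158 -0.0887  0.1151]
v7 [ 0.5027 -0.1855  0.0886] [ 0.5016 -0.1905  0.0893]
v0 [ 0.4399 -0.1254  0.1259] [ 0.4324 -0.1432  0.1278]
v1 [ 0.4274 -0.0869  0.1134] [ 0.4246 -0.092   0.1137]
v2 [0.5009 0.0062 0.1118] [0.4982 0.0042 0.1115]
v3 [0.5483 0.01   0.1125] [0.5491 0.0104 0.1126]
```

Wrist and top views agree where the vertices are unobstructed (rim z ≈ 0.110–0.115). v0 was hidden by the finger and v7 was misread. I'll descend to just above the lip and look again.

```bash
python3 -m crank '[[-2,2,15,0,0,0],[0,0,15,0,0,0],[0,0,15,0,0,0],[0,0,12,0,0,0],[0,0,0,0,0,0],[0,0,0,0,0,0],[0,0,0,0,0,0],[0,0,0,0,0,0]]' 40 60
python3 - <<'E'
from rig import robot
import cv2,pickle
c=robot.capture("wrist");pickle.dump(c,open("w2.pkl","wb"))
t=robot.capture("top");pickle.dump(t,open("t2.pkl","wb"))
im=cv2.resize(c["color"][120:320,130:390,::-1],None,fx=3,fy=3,interpolation=cv2.INTER_CUBIC)
for i in range(130,390,20): cv2.putText(im,str(i),((i-130)*3,8),0,.3,(0,0,255),1)
for i in range(140,320,20): cv2.putText(im,str(i),(0,(i-120)*3+3),0,.3,(0,0,255),1)
cv2.imwrite("pics/w2.png",im)
E
```

```text
time_s: 2.6
position: [0.5195, -0.1831, 0.1613]
tcp_rot: [0.0, 0.998, 0.069, 0.001]
ft_force: [0.3, -0.3, -0.5]
opening: 0.455
grip_force: 0.0
```

View pics/w2.png

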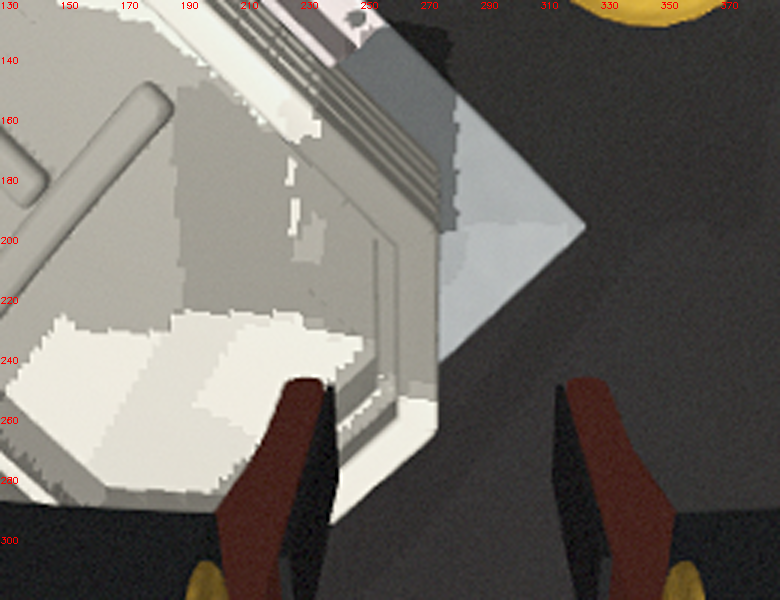

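The lip of the cut corner runs vertically at px 262–276 (y 196–263). The finger inner faces are at px 240 and 315, so the tool sits a few mm too far out and short in x.

Run:
```python
import pickle,numpy as np,cv2
from h import *
from rig import robot
np.set_printoptions(precision=4,suppress=True)
W=pickle.load(open("w2.pkl","rb"))
for z in(.112,.114):
    v6=wplane(W,(275.7,195.7),z);v7=wplane(W,(275.7,263.3),z);i6=wplane(W,(262.3,201),z);i7=wplane(W,(262.3,252),z)
    e=v7-v6;print(z,v6,v7,"len",np.linalg.norm(e),"ang",np.degrees(np.arctan2(e[1],e[0])),"inner",i6,i7,"lip mid",(v6+v7+i6+i7)[:3]/4)
print("tipmid",(wplane(W,(240,246),.136)+wplane(W,(315.3,246),.136))/2)
s=robot.observe();print(s["position"],s["tcp_rot"],s["joint_positions"])
```

```text
0.112 [ 0.5451 -0.1793  0.112 ] [ 0.4946 -0.1862  0.112 ] len 0.05099824387902533 ang -172.17564300928254 inner [ 0.5401 -0.1707  0.112 ] [ 0.5022 -0.1754  0.112 ] lip mid [ 0.5205 -0.1779  0.112 ]
0.114 [ 0.5456 -0.1792  0.114 ] [ 0.4955 -0.1861  0.114 ] len 0.050526509257074845 ang -172.1756430092825 inner [ 0.5407 -0.1707  0.114 ] [ 0.5031 -0.1753  0.114 ] lip mid [ 0.5212 -0.1778  0.114 ]
tipmid [ 0.5183 -0.1844  0.136 ]
[ 0.5194 -0.1829  0.1612] [0.0003 0.9976 0.0694 0.0005] [-0.464   0.3468  1.6857  0.      1.1079  0.9679]
```

```bash
python3 -m crank '[[3,-5,0,0,0,0],[0,0,9,0,0,0],[0,0,9,0,0,0],[0,0,9,0,0,0],[0,0,8,0,0,0],[0,0,0,0,0,0],[0,0,0,0,0,0],[0,0,0,0,0,0]]' 40 60 && python3 -m crank '[[0,0,0,0,0,0],[0,0,0,0,0,0],[0,0,0,0,0,0],[0,0,0,0,0,0],[0,0,0,0,0,0],[0,0,0,0,0,0],[0,0,0,0,0,0],[0,0,0,0,0,0]]' 0 60
```

```text
time_s: 3.5
position: [0.5216, -0.1774, 0.1257]
tcp_rot: [0.0, 0.998, 0.069, 0.0]
ft_force: [0.1, -0.9, -0.5]
opening: 0.455
grip_force: 0.0
time_s: 4.3
position: [0.5213, -0.1773, 0.1256]
tcp_rot: [-0.0, 0.998, 0.069, -0.0]
ft_force: [0.0, -0.1, 1.0]
opening: 0.008
grip_force: 0.0
```

The fingers shut on nothing, so I'll check the tip extent and look.

Run:
```python
from rig import robot
import cv2,pickle,numpy as np
print(robot.tip_extent)
s=robot.observe();print(s["opening"],s["grip_force"],s["position"],s["ft_force"])
c=robot.capture("wrist");pickle.dump(c,open("w3.pkl","wb"))
t=robot.capture("scene");pickle.dump(t,open("s3.pkl","wb"))
a=cv2.resize(c["color"][120:320,130:390,::-1],None,fx=2,fy=2,interpolation=cv2.INTER_CUBIC)
b=cv2.resize(t["color"][130:260,165:295,::-1],(400,400),interpolation=cv2.INTER_CUBIC)[:, :280]
cv2.imwrite("pics/w3.png",np.hstack([a,b]))
```

```text
0.025
0.008329423150424573 0.0 [ 0.52128759 -0.17730564  0.12555874] [ 0.00560764 -0.14599436  1.0394918 ]
```

View pics/w3.png

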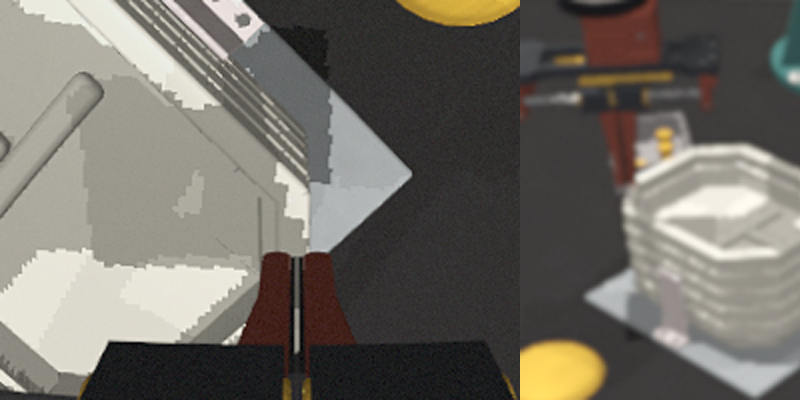

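Run:
```python
import pickle,numpy as np,cv2
from h import *
np.set_printoptions(precision=4,suppress=True)
w2,w3,s3=[pickle.load(open(f+".pkl","rb")) for f in("w2","w3","s3")]
o1,d1=wplane(w2,(275.7,195.7),None);o2,d2=wplane(w3,(284,212.5),None)
s=np.linalg.lstsq(np.c_[d1,-d2],o2-o1,rcond=None)[0];print("v6",o1+s[0]*d1,o2+s[1]*d2,"cams",o1,o2)
print("tip width at .136",np.linalg.norm(wplane(w2,(240,246),.136)-wplane(w2,(315.3,246),.136)))
print("tip now on .1006",wplane(w3,(278.5,246.5),.1006),wplane(w3,(278.5,246.5),.114),wplane(w3,(278.5,246.5),.1185))
for z in(.1,.114,.12): print(z,"w3 v6",wplane(w3,(284,212.5),z))
print("proj scene tip",proj(s3,[[.5213,-.1773,.1006],[.5213,-.1773,.114],[.521,-.186,.114]]))
im=cv2.resize(w3["color"][190:290,240:320,::-1],None,fx=6,fy=6,interpolation=cv2.INTER_CUBIC)
c=cv2.resize(s3["color"][150:230,175:240,::-1],None,fx=5,fy=5,interpolation=cv2.INTER_CUBIC);c=cv2.copyMakeBorder(c,0,200,0,0,0)
im=im[:600,:470];cv2.imwrite("pics/z3.png",np.hstack([im,c]))
```

```text
v6 [ 0.5398 -0.1799  0.0901] [ 0.5398 -0.18    0.09  ] cams [ 0.5979 -0.1733  0.3282] [ 0.5999 -0.1677  0.2923]
tip width at .136 0.04836716973216542
tip now on .1006 [ 0.52   -0.1792  0.1006] [ 0.5256 -0.1784  0.114 ] [ 0.5275 -0.1781  0.1185]
0.1 w3 v6 [ 0.5428 -0.1794  0.1   ]
0.114 w3 v6 [ 0.5469 -0.1786  0.114 ]
0.12 w3 v6 [ 0.5487 -0.1782  0.12  ]
proj scene tip [[201.0256 196.6382]
 [200.4775 192.5133]
 [197.3824 192.4007]]
```

View pics/z3.png

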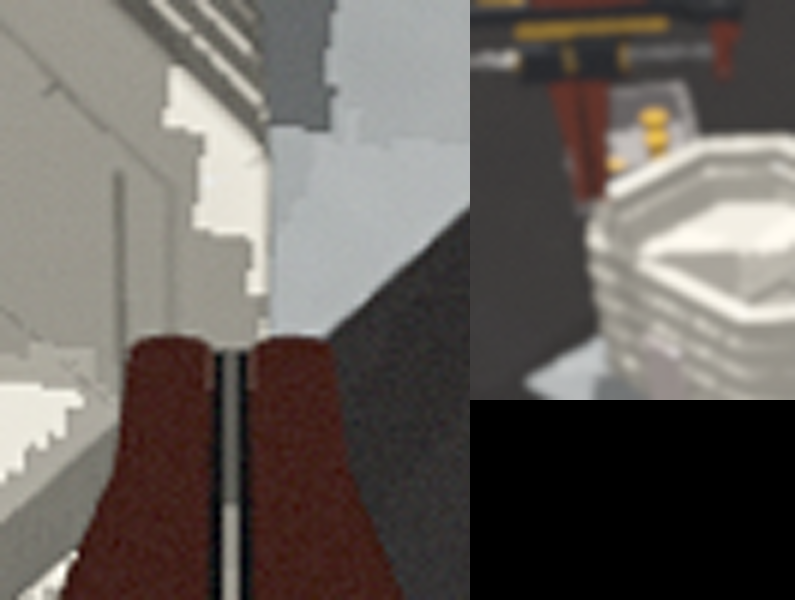

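The wrist and scene views both suggest the fingertips are still above the lip: it shows unbroken beneath the closed fingers. I'll touch down gently with the fingers closed to find the real height difference.

```bash
python3 -m crank '[[0,0,2,0,0,0],[0,0,2,0,0,0],[0,0,0,0,0,0],[0,0,0,0,0,0],[0,0,0,0,0,0],[0,0,0,0,0,0],[0,0,0,0,0,0],[0,0,0,0,0,0]]' 0 60 | grep -E "pos|ft_f|open|grip"
```

```text
position: [0.5213, -0.1773, 0.1216]
ft_force: [-0.2, 0.7, 0.0]
opening: 0.009
grip_force: 0.0
```

```bash
python3 -m crank '[[0,0,2,0,0,0],[0,0,2,0,0,0],[0,0,0,0,0,0],[0,0,0,0,0,0],[0,0,0,0,0,0],[0,0,0,0,0,0],[0,0,0,0,0,0],[0,0,0,0,0,0]]' 0 60 | grep -E "pos|ft_f|open|grip"
```

```text
position: [0.5213, -0.1773, 0.1176]
ft_force: [-0.1, -0.6, -0.9]
opening: 0.004
grip_force: 0.0
```

```bash
python3 -m crank '[[0,0,2,0,0,0],[0,0,2,0,0,0],[0,0,0,0,0,0],[0,0,0,0,0,0],[0,0,0,0,0,0],[0,0,0,0,0,0],[0,0,0,0,0,0],[0,0,0,0,0,0]]' 0 60 | grep -E "pos|ft_f|open|grip"
python3 - <<'E'
from rig import robot
import cv2,pickle,numpy as np
c=robot.capture("wrist");t=robot.capture("scene");T=robot.capture("top");pickle.dump((c,t,T),open("c4.pkl","wb"))
im=cv2.resize(c["color"][190:290,240:310,::-1],None,fx=6,fy=6,interpolation=cv2.INTER_CUBIC)
b=cv2.resize(t["color"][150:230,180:240,::-1],None,fx=6,fy=6,interpolation=cv2.INTER_CUBIC)
b=cv2.copyMakeBorder(b,0,120,0,0,0);cv2.imwrite("pics/z4.png",np.hstack([im,b]))
E
```

```text
position: [0.5214, -0.1773, 0.1136]
ft_force: [-0.2, -0.3, 0.3]
opening: 0.006
grip_force: 0.0
```

View pics/z4.png

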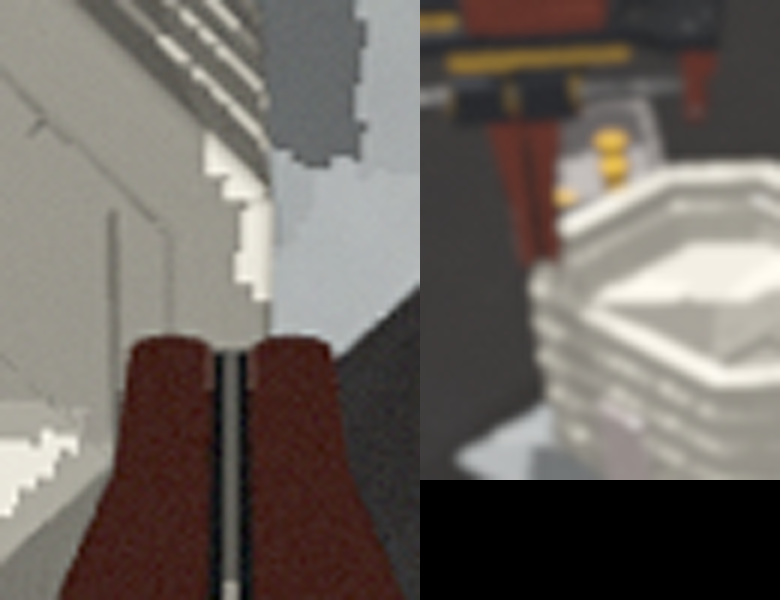

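The scene view shows the tips at about rim height (px (200,193), where the lip's mid should project). So the real tips stand close to the reported TCP height, and I keep feeling down.

```bash
python3 -m crank '[[0,0,1,0,0,0],[0,0,1,0,0,0],[0,0,0.5,0,0,0],[0,0,0.5,0,0,0],[0,0,0,0,0,0],[0,0,0,0,0,0],[0,0,0,0,0,0],[0,0,0,0,0,0]]' 0 60 | grep -E "pos|ft_f|open|grip"
```

```text
position: [0.5213, -0.1773, 0.1106]
ft_force: [0.3, 1.6, -0.7]
opening: 0.005
grip_force: 0.0
```

Run:
```python
import pickle,numpy as np,cv2
from h import *
np.set_printoptions(precision=4,suppress=True)
c,t,T=pickle.load(open("c4.pkl","rb"))
o1,d1=wplane(c,(278.3,246.7),None)
for p in [(199,193),(200,193.5),(201,194)]:
    o2,d2=ray(t,p);s=np.linalg.lstsq(np.c_[d1,-d2],o2-o1,rcond=None)[0];print("tip",o1+s[0]*d1,o2+s[1]*d2)
# v6: wrist px vs scene/top
o1,d1=wplane(c,(240+268/6,190+183/6),None)
for nm,C,p in(("scene",t,(199,195)),("top",T,(364.6,223))):
    o2,d2=ray(C,p);s=np.linalg.lstsq(np.c_[d1,-d2],o2-o1,rcond=None)[0];print("v6",nm,o1+s[0]*d1,o2+s[1]*d2)
for z in(.09,.1,.114): print(z,wplane(c,(240+268/6,190+183/6),z), wplane(c,(240+268/6,240),z))
```

```text
tip [ 0.5329 -0.1772  0.1197] [ 0.5332 -0.1782  0.1197]
tip [ 0.5317 -0.1774  0.1168] [ 0.5313 -0.1762  0.1169]
tip [ 0.5305 -0.1776  0.1139] [ 0.5293 -0.1741  0.1142]
v6 scene [ 0.5487 -0.1783  0.1221] [ 0.5477 -0.1748  0.1222]
v6 top [ 0.5457 -0.1789  0.1126] [ 0.5452 -0.1812  0.1129]
0.09 [ 0.5384 -0.1805  0.09  ] [ 0.5256 -0.1823  0.09  ]
0.1 [ 0.5416 -0.1798  0.1   ] [ 0.5295 -0.1816  0.1   ]
0.114 [ 0.5461 -0.1788  0.114 ] [ 0.5349 -0.1805  0.114 ]
```

```bash
python3 -m crank '[[0,0,1,0,0,0],[0,0,1,0,0,0],[0,0,0.5,0,0,0],[0,0,0.5,0,0,0],[0,0,0,0,0,0],[0,0,0,0,0,0],[0,0,0,0,0,0],[0,0,0,0,0,0]]' 0 60 | grep -E "pos|ft_f|open|grip"
```

```text
position: [0.5215, -0.1774, 0.1091]
ft_force: [-3.0, 1.9, 15.2]
opening: 0.004
grip_force: 7.2
```

Contact at TCP z ≈ 0.110 (15 N), so the real tips are level with the TCP when they meet the lip. I'll back off, open, insert 13 mm below that contact and close.

```bash
python3 -m crank '[[0,0,-6,0,0,0],[0,0,0,0,0,0],[0,0,0,0,0,0],[0,0,0,0,0,0],[0,0,0,0,0,0],[0,0,0,0,0,0],[0,0,0,0,0,0],[0,0,0,0,0,0]]' 36 60 | grep -E "pos|ft_f|open|grip" && python3 -m crank '[[0,0,4,0,0,0],[0,0,4,0,0,0],[0,0,4,0,0,0],[0,0,4.5,0,0,0],[0,0,0,0,0,0],[0,0,0,0,0,0],[0,0,0,0,0,0],[0,0,0,0,0,0]]' 36 60| grep -E "pos|ft_f|open|grip"
```

```text
position: [0.5213, -0.1773, 0.1134]
ft_force: [0.2, -0.2, -0.3]
opening: 0.412
grip_force: 0.0
position: [0.5215, -0.1774, 0.0973]
ft_force: [0.2, 0.4, 0.6]
opening: 0.412
grip_force: 0.0
```

```bash
python3 -m crank '[[0,0,0,0,0,0],[0,0,0,0,0,0],[0,0,0,0,0,0],[0,0,0,0,0,0],[0,0,0,0,0,0],[0,0,0,0,0,0],[0,0,0,0,0,0],[0,0,0,0,0,0]]' 0 60
```

```text
time_s: 10.95
position: [0.5214, -0.1764, 0.0971]
tcp_rot: [-0.001, 0.998, 0.069, 0.0]
ft_force: [1.7, 5.2, 1.8]
opening: 0.111
grip_force: 60.0
```

Gripped: 9.8 mm opening at 60 N, matching the 10 mm lip. Now the peel, rotating about the opposite corner 180 mm away.

```bash
python3 -m crank '[[0,0.1,-3,-0.0167,0,0],[0,0.1,-3,-0.0167,0,0],[0,0.1,-3,-0.0167,0,0],[0,0.1,-3,-0.0167,0,0],[0,0.1,-3,-0.0167,0,0],[0,0.1,-3,-0.0167,0,0],[0,0.1,-3,-0.0167,0,0],[0,0.1,-3,-0.0167,0,0]]'
python3 - <<'E'
from rig import robot
import cv2,pickle,numpy as np
c=robot.capture("wrist");t=robot.capture("scene");T=robot.capture("top");pickle.dump((c,t,T),open("c5.pkl","wb"))
b=cv2.resize(t["color"][140:260,170:290,::-1],(480,480),interpolation=cv2.INTER_CUBIC)
a=cv2.resize(T["color"][180:290,270:380,::-1],(320,320),interpolation=cv2.INTER_CUBIC);a=cv2.copyMakeBorder(a,0,160,0,0,0)
cv2.imwrite("pics/p5.png",np.hstack([b,a]))
E
```

```text
time_s: 11.75
position: [0.5212, -0.1766, 0.1215]
tcp_rot: [0.067, 0.995, 0.069, 0.005]
ft_force: [-0.3, 3.9, -3.2]
opening: 0.106
grip_force: 60.0
```

View pics/p5.png

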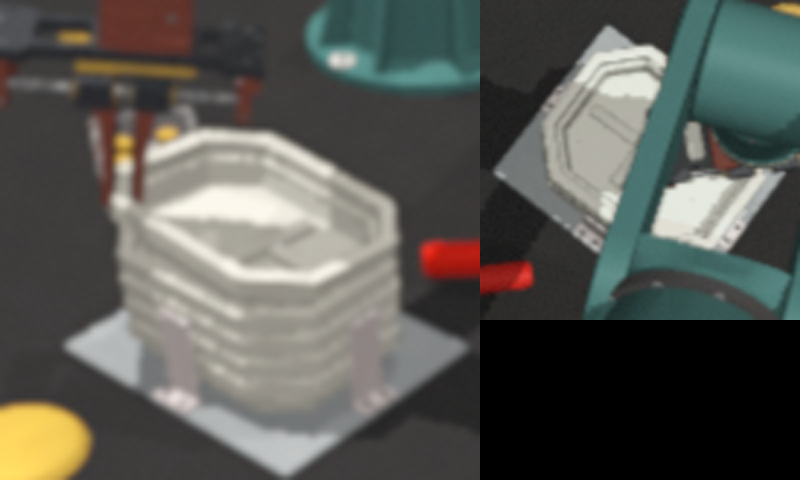

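The held corner is up about 24 mm, and the opposite side still sits in the stack, as the scene view shows. Now I lift straight up, gently at first.

```bash
python3 -m crank '[[0,0.4,-3,0,0,0],[0,0.4,-3,0,0,0],[0,0.4,-3,0,0,0],[0,0.4,-3,0,0,0],[0,1,-7.9,0,0,0],[0,1.3,-9.9,0,0,0],[0,1.3,-9.9,0,0,0],[0,1.3,-9.9,0,0,0]]' && python3 -m crank '[[0,1.3,-9.9,0,0,0],[0,1.3,-9.9,0,0,0],[0,1.3,-9.9,0,0,0],[0,1.3,-9.9,0.033,0,0],[0,1,-9.9,0.033,0,0],[0,0.7,-10,0.033,0,0],[0,0.3,-10,0.034,0,0],[0,0,0,0,0,0]]'
python3 - <<'E'
from rig import robot
import cv2,pickle,numpy as np
c=robot.capture("wrist");t=robot.capture("scene");T=robot.capture("top");pickle.dump((c,t,T),open("c6.pkl","wb"))
b=cv2.resize(t["color"][100:260,170:330,::-1],(400,400),interpolation=cv2.INTER_CUBIC)
a=cv2.resize(c["color"][:,:,::-1],(400,300));a=cv2.copyMakeBorder(a,0,100,0,0,0)
cv2.imwrite("pics/p6.png",np.hstack([b,a]))
s=robot.observe();print(s["position"],s["tcp_rot"],s["joint_positions"])
E
```

```text
time_s: 12.7
position: [0.5214, -0.1767, 0.1723]
tcp_rot: [0.067, 0.995, 0.069, 0.005]
ft_force: [0.1, -0.8, -1.1]
opening: 0.109
grip_force: 60.0
time_s: 13.5
position: [0.5224, -0.1777, 0.2427]
tcp_rot: [0.001, 0.998, 0.069, 0.001]
ft_force: [-0.2, 0.1, -1.6]
opening: 0.106
grip_force: 60.0
[ 0.52075684 -0.17623113  0.24064675] [ 4.08309997e-04  9.97596814e-01  6.92844741e-02 -3.01959712e-04] [-4.51256917e-01  2.65977529e-01  1.58835501e+00 -1.05074384e-03
  1.28737799e+00  9.81153229e-01]
```

View pics/p6.png

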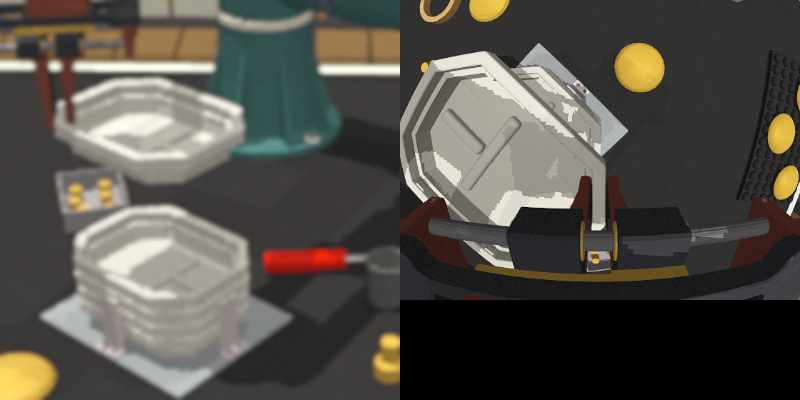

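The tray is out and level in the gripper, and the next tray is still nested, with no change in the stack. Now I carry it to the blower: TCP target (0.618, 0.1715, 0.169), which puts the tray centre at (0.619, 0.26) and its origin at z ≈ 0.15.

```bash
python3 -m crank '[[4.4,-10,2.2,0,0,0],[8.7,-20,4.4,0,0,0],[11.3,-26,5.7,0,0,0],[11.3,-26,5.7,0,0,0],[11.3,-26,5.7,0,0,0],[11.3,-26,5.7,0,0,0],[11.3,-26,5.7,0,0,0],[11.3,-26,5.7,0,0,0]]' && python3 -m crank '[[11.3,-26,5.7,0,0,0],[11.3,-26,5.7,0,0,0],[11.3,-26,5.7,0,0,0],[11.3,-26,5.7,0,0,0],[8.7,-20,4.4,0,0,0],[5.2,-12,2.6,0,0,0],[2.6,-6,1.3,0,0,0],[1.2,-3,0.6,0,0,0]]' && python3 -m crank '[[0,0,0,0,0,0],[0,0,0,0,0,0],[0,0,0,0,0,0],[0,0,0,0,0,0],[0,0,0,0,0,0],[0,0,0,0,0,0],[0,0,0,0,0,0],[0,0,0,0,0,0]]'
python3 - <<'E'
from rig import robot
import cv2,pickle,numpy as np
from h import *
np.set_printoptions(precision=4,suppress=True)
c=robot.capture("wrist");t=robot.capture("scene");T=robot.capture("top");pickle.dump((c,t,T),open("c7.pkl","wb"))
# bright-tray blob centroid in scene view vs. expected silhouette
s=robot.observe();print(s["position"],s["tcp_rot"],abs(s["qvel"]).max(),s["grip_force"],s["ft_force"])
ctr=np.array([.619,.26,.186]);
for n,C in(("scene",t),("top",T)):
    im=C["color"].astype(int);m=((im.min(2)>140)&(im.max(2)-im.min(2)<40)).astype(np.uint8)
    p=proj(C,ctr)[0];k,l,st,ce=cv2.connectedComponentsWithStats(m)
    for i in range(1,k):
        if st[i,4]>300 and np.linalg.norm(ce[i]-p)<80: print(n,"expected",p,"blob",st[i],ce[i],plane(C,ce[i],.18))
E
```

```text
time_s: 14.45
position: [0.575, 0.0214, 0.1991]
tcp_rot: [0.0, 0.998, 0.07, -0.001]
ft_force: [0.0, -0.5, -1.8]
opening: 0.108
grip_force: 60.0
time_s: 15.25
position: [0.6174, 0.1718, 0.1679]
tcp_rot: [0.0, 0.998, 0.07, -0.0]
ft_force: [-0.4, -0.5, -0.9]
opening: 0.104
grip_force: 60.0
time_s: 16.05
position: [0.6178, 0.1713, 0.1683]
tcp_rot: [0.0, 0.998, 0.069, -0.0]
ft_force: [0.5, 0.8, -0.6]
opening: 0.11
grip_force: 60.0
[0.6178 0.1713 0.1683] [ 0.0002  0.9976  0.0694 -0.    ] 0.0017596452732272986 60.00660002231598 [-0.211   0.1714 -1.3767]
scene expected [367.487  191.2532] blob [ 331  174   82   43 2032] [370.378  195.5945] [0.6291 0.2663 0.18  ]
top expected [193.9586 189.1626] blob [157 159  20  54 468] [167.7543 189.3803] [0.6197 0.3277 0.18  ]
top expected [193.9586 189.1626] blob [195 195  38  29 736] [210.7853 208.2391] [0.5711 0.2168 0.18  ]
```

Run:
```python
import pickle,numpy as np,cv2
from h import *
np.set_printoptions(precision=1,suppress=True)
c,t,T=pickle.load(open("c7.pkl","rb"));c5=pickle.load(open("c5.pkl","rb"))[0];c6=pickle.load(open("c6.pkl","rb"))[0]
a,b,k=.095,.075,.036
M=np.array([(-a,-b+k),(-a,b-k),(-a+k,b),(a-k,b),(a,b-k),(a,-b+k),(a-k,-b),(-a+k,-b)])
y=np.radians(53);R=np.array([[np.cos(y),-np.sin(y)],[np.sin(y),np.cos(y)]])
g=np.array([.521,-.178])-[.5225,-.088]
u=-g/np.linalg.norm(g)
for tilt in(-8,-4,0,4,8):
    P=M@R.T; s=(P-g)@u; z=.1495+.036+np.tan(np.radians(tilt))*s
    q=proj(t,np.c_[P+[.619,.26],z]);print(tilt,"scene rim bbox",q.min(0),q.max(0))
# wrist: feature motion of tray in the tool's eye since the peel
g5,g6,g7=[cv2.cvtColor(x["color"],cv2.COLOR_RGB2GRAY) for x in(c5,c6,c)]
for n,A,B in(("5-7",g5,g7),("6-7",g6,g7)):
    o=cv2.SIFT_create();ka,da=o.detectAndCompute(A,None);kb,db=o.detectAndCompute(B,None)
    mm=[m for m,n2 in cv2.BFMatcher().knnMatch(da,db,k=2) if m.distance<.7*n2.distance]
    D=np.array([[*ka[m.queryIdx].pt,*(np.array(kb[m.trainIdx].pt)-ka[m.queryIdx].pt)] for m in mm])
    D=D[(D[:,0]<280)&(D[:,1]<300)&(np.abs(D[:,2:]).max(1)<40)];print(n,len(D),np.median(D[:,2:],0));print(D[:12])
```

```text
-8 scene rim bbox [325.8 175.3] [409.5 219.6]
-4 scene rim bbox [325.8 174.4] [410.4 216. ]
0 scene rim bbox [325.8 172.5] [411.4 213.6]
4 scene rim bbox [325.8 170.5] [412.3 211.1]
8 scene rim bbox [325.8 168.4] [413.2 208.6]
5-7 19 [0.1 0. ]
[[ 35.1 134.6   9.1 -15. ]
 [ 35.8 265.6   1.3   0. ]
 [ 44.1 183.3   1.2   0.7]
 [ 44.3 276.5   0.2  -0.1]
 [ 44.3 276.5   0.2  -0.1]
 [ 46.5 280.2  -0.1   0. ]
 [ 52.7 291.   -0.5   0.3]
 [ 63.8 105.4   0.1   1.3]
 [ 71.2 155.3   0.1   0. ]
 [ 71.2 155.3   0.1   0. ]
 [132.9 110.9  -0.6   0.9]
 [170.3 291.   -0.1   0.1]]
6-7 33 [-0.  -0.1]
[[ 21.1 256.4   0.1   0.2]
 [ 33.  277.9  -0.    0.4]
 [ 37.4 266.1  -0.3  -0.4]
 [ 45.4 183.9  -0.    0.1]
 [ 46.5 280.1  -0.    0.1]
 [ 48.4 184.2   0.    0. ]
 [ 56.8 273.7   0.   -0.1]
 [ 61.6 160.3  -0.1  -0.1]
 [ 66.1  99.5  -0.3  -0. ]
 [ 66.8 147.5   0.3  -0.3]
 [ 67.1 147.3   0.1  -0.1]
 [ 71.5 155.6  -0.3  -0.3]]
```

The tray hasn't moved in the grip since the peel (about 0.1 px), and the rim's outline fits a level tray in the right place. Handing in.

```bash
python3 -c "
from rig import robot
print(robot.sign_off())"
```

```text
the job is handed in; nothing more can be done
None
```

I peeled the top tray off by one corner and handed in with it held level and still, about 15 cm in front of the grille, with the next tray still nested; no verdict came back, and I viewed 12 pictures, two more than the 10 allowed.

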